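Roll-test turned pins on a dowel sorter

ROBOT

A 6-joint arm with a two-finger parallel gripper is mounted at the origin on the work surface. World frame = base frame: x ahead of the robot, y to its left, z up, the work surface at z = 0. Lengths are in mm, angles in degrees, forces in N, time in s.
With the tool pointing down it reaches from about 300 to 850 mm from the base axis. Payload 4.2 kg.
Tool frame: the origin (TCP) lies midway between the tips of the shut fingers; the grasp point (between the pads) lies 19 mm behind it (env.grip_depth is the distance from the TCP to the grasp point, in mm); z points along the fingers, y is the line along which they close (so a half turn about z gives the same grasp; the last joint's range is limited). The gripper opens to 91 mm and grips with 3 to 60 N. Pads are 32 mm wide; open, the fingers measure 118 mm over their backs; the gripper's body (76 mm by 178 mm) begins 60 mm behind the grasp point.
Start: joints at [74.714, 18.312, 89.639, -0, 72.044, -1.146], TCP at [140.475, 557.593, 213.976] pointing down, gripper open.
Joint ranges: [-177.97, 177.97], [-48.28, 115.42], [12.27, 149.76], [-77.06, 257.06], [2.81, 150.46], [-146.56, 146.56]. Speed limits (degrees/s): [147.25, 147.25, 180, 180, 180, 180].

INTERFACE

Orientations are given as [roll, pitch, yaw] about the fixed x, y, z axes, in that order (R = Rz(yaw) Ry(pitch) Rx(roll)).
In Python, from workcell import env, eyes gives the robot as it stands.
- The arm moves only by the tool send_rows, never from a script. Its argument "motion" is a list of rows, each a list of 7 numbers: the shift along the world's x, y, z normalised to -1 to 1, where 1 is 0.5 m, then the turn, a rotation vector about the world's x, y, z normalised to -1 to 1, where 1 is 60 degrees, then the opening, from -1 (shut) to 1 (fully open). A call has 1 to 20 rows; each row is the pose to reach, as a shift and turn from the pose commanded when the call began; what a row does not reach only later rows make up. A row lasts 1/8 s, in which the tool goes at most 62.5 mm and 10.7 degrees, less where a joint would pass 70% of its speed; a pose out of reach is approached as far as the arm can. A call with a number of a shift or a turn outside -1 to 1 is refused whole. A call with a gripper value outside its range is refused whole. The fingers move at their own pace and stop on an object; "squeeze" is the grip in N (left out, the last holds). Time passes only in rows, so rows that repeat a pose let the fingers close. It gives the time, the measured TCP pose, the force, the opening and the grip force at its end, in the units of the state.
- env.state(): the state, without advancing time (a new reading comes with each control period).
- eyes.grab_frame(name): name is "scene" or "top" or "wrist"; returns a dict with "pixels" (480x640x3 uint8, red, green, blue), "depth" (480x640 float32, mm along the optical axis (not along the pixel's ray), 0 where there is no reading), "fx", "fy", "cx", "cy" (pixels), "R" (3x3) and "t" (3): a world point X has camera coordinates R X + t; the wrist camera has in their place "T_tool_cam" (4x4, takes a point from camera to tool coordinates, whose origin is the TCP and whose axes are the flange's). Camera axes: x right, y down, z forward; pixel columns grow to the right and rows downward; lengths in mm; the calibration is good to about 2 mm. The wrist camera is an equidistant fisheye: a pixel r from the principal point sees the ray r / f radians off the axis. A picture is of the moment at which its call begins: read the wrist's pose just before it.
- env.job_done(): hands the job in; it is judged then, once.
The state is a dict: "time_s": time; "qpos": joint angles; "qvel": joint speeds; "effort": joint torques, N m; "ee_pos": TCP position; "ee_rot": TCP orientation; "force": force on the tool from outside, world axes, zero at the start; "torque": the same for the moment, N m; "gripper_width": finger opening in mm; "gripper_force": force on a finger pad.
Only numpy, scipy, OpenCV 4.12 (cv2) and the standard library are available. Lean on these libraries where they do the work, as an engineer would, in place of code of your own. Each camera call takes 0.05 s, during which the arm holds its last target. There are 200 camera calls.

TASK

Pull the sorter's knob straight out until it clicks into its on position, so that the gate drops and the two round pins roll by themselves (do not touch them) into the catch tray; the eight-sided blank stays on the ramp. With the knob left out, take the blank off the ramp and put it in the rework box, then push the knob fully home again. Leave everything else on the bench where it is.

Things in the scene. Friction and masses are not known exactly. Their poses are not given: they have to be found in the camera images.
- sorter: Fixed wooden dowel sorter, 180 by 330 mm. Origin on the bench, mid-ramp in x; +x away from the robot (yaw within 0.25 rad), +y up the ramp. The dark ramp falls 9 degrees from y +120 mm (surface 77 mm high) to y -80 mm (45 mm). Cheeks at x +-85 mm stand 8 mm above it; a head board 94 mm high closes its top end. The knob's block, 70 mm wide, 78 high, is in front at y +30 mm, its face at x -114 mm.
- ramp_gate (a point): Middle of the gate line on the ramp surface (sorter frame x 0, y +30 mm, z 62 mm); axes as the sorter. The gate is a steel bar 150 mm long across the ramp (along x), 6 mm thick, 10 mm proud of the surface when the knob is in, sunk below the surface when the knob is out.
- knob (a joint): Travel of the pull knob out of its block, m: 0 is fully home (gate up), 0.036 is the on position at its stop (gate down). A snap spring holds it at either end: about 8 N starts it moving, easing towards half-way (0.018); let go short of half-way it springs back, past half-way it snaps to the other end by itself.
- knob_head (a point): Centre of the knob's head, moving with it; axes as the sorter, pull along -x. The head is a black disc 40 mm in diameter, 16 mm thick (along x), axis level, 48 mm above the bench, on a 10 mm steel stem. With the knob home, 34 mm of stem is free between block and head: room for a finger on either side of the stem to hook the head from behind; it can also be pinched.
- pin_a_center (a point): Centre of a round pin of pale wood, 20 mm in diameter, 46 mm long, lying along the sorter's x against the uphill side of the gate. It rolls as soon as the gate is down.
- pin_b_center (a point): Centre of the other round pin, the same size.
- blank_center (a point): Centre of the eight-sided blank, same pale wood, 20 mm across flats, 46 mm long along x (the sorter's x), 11 to 17 g. It lies on the ramp just uphill of the gate in one of three places 54 mm apart in x (the pins have the others), one flat on the ramp, so two flats square to the ramp face up and down the slope. It stays put when the gate drops but rolls if nudged. Its z axis starts plumb.
- catch_tray (a point): Centre of the catch tray's floor (6 mm above the bench) at the foot of the ramp, axes as the sorter; inside about 164 mm (x) by 104 mm (y), walls to 60 mm above the bench on three sides.
- rework_box_in (a point): Centre of the inner floor (6 mm above the bench) of the rework box, an open plywood box 150 mm (its x) by 130 mm (its y) and 50 mm high over all, walls 6 mm, fixed on the bench to the left of the sorter; empty.
- bench_plane: Bystander: dark steel hand plane, 160 by 45 mm, 70 mm high. Origin under its centre.
- tape_roll: Bystander: roll of masking tape lying flat, 110 mm across, 25 mm high. Origin under its centre.
- chisel: Bystander: a carving tool with a wooden handle, 200 mm long, lying flat.
- offcut: Bystander: pale wooden offcut, 80 by 45 mm, 25 mm high. Origin under its centre.
Mind the look-alikes: they are no part of the job. What is shaped like the part that bears pin_b_center but black or turquoise is not meant.

How it is judged (in metres and radians):
On the way, in this order (a step that is already met when the one before it is completed fails the run):
1. the knob is out on its detent and both round pins have rolled into the catch tray (value of joint knob above 0.031 m and x of pin_a_center in the frame of catch_tray between -0.085 and 0.085 m and y of pin_a_center in the frame of catch_tray between -0.057 and 0.057 m and z of each of pin_a_center, pin_b_center in the frame of catch_tray below 0.03 m and x of pin_b_center in the frame of catch_tray between -0.085 and 0.085 m and y of pin_b_center in the frame of catch_tray between -0.057 and 0.057 m), for 0.3 s.
2. the blank lies in the rework box, the knob still out (value of joint knob above 0.031 m and x of blank_center in the frame of rework_box_in between -0.07 and 0.07 m and y of blank_center in the frame of rework_box_in between -0.06 and 0.06 m and z of blank_center in the frame of rework_box_in below 0.03 m), for 0.2 s.
3. the knob is pushed fully home (value of joint knob below 0.004 m), for 0.2 s.
At the end, for the whole second after the job is handed in: The knob is home (within 4 mm), both round pins lie at rest in the catch tray and the eight-sided blank lies at rest in the rework box (centres within the walls, lower than 30 mm above the floor) (value of joint knob below 0.004 m and x of pin_a_center in the frame of catch_tray between -0.085 and 0.085 m and y of pin_a_center in the frame of catch_tray between -0.057 and 0.057 m and z of each of pin_a_center, pin_b_center in the frame of catch_tray below 0.03 m and x of pin_b_center in the frame of catch_tray between -0.085 and 0.085 m and y of pin_b_center in the frame of catch_tray between -0.057 and 0.057 m and x of blank_center in the frame of rework_box_in between -0.07 and 0.07 m and y of blank_center in the frame of rework_box_in between -0.06 and 0.06 m and z of blank_center in the frame of rework_box_in below 0.03 m and linear speed of each of pin_a, pin_b, blank below 0.03 m/s); the robot touches nothing.
It fails at once if the robot touches a round pin (contact force between any of the fingers, the arm and pin_a above 0.3 N or contact force between any of the fingers, the arm and pin_b above 0.3 N).
It fails at once if something else on the bench is moved by more than 30 mm (distance of any of bench_plane, tape_roll, chisel, offcut from where it was at the start of the episode above 0.03 m).
It also fails if it takes over 64 s, if anything falls off the work surface, if the arm or the gripper's body presses on something with over 40 N, if the wrist force passes 120 N, or if a joint passes its speed limit or range.

## Working session

There is one attempt and no reset: what is moved stays moved. The work goes in short steps, Python scripts to look and compute and a tool call to move; the robot and the scene stay as the last step left them, time stands still between calls to the robot, and variables do not carry over. Pictures are saved under pics/ and viewed, at most 10 in all, crops included, and the job is handed in when it is done.

Besides the shell and the picture viewer there is one more tool, called by a JSON object that holds its "name" and its "arguments", one argument or row to a line. send_rows: Moves the arm, as the interface text tells. Its arguments: {"type":"object","properties":{"motion":{"type":"array"},"squeeze":{"type":"number"}},"required":["motion"]}

```bash
mkdir -p pics; cat > h.py <<'E'
import numpy as np, cv2
from workcell import env, eyes
def grab(n):
    f=eyes.grab_frame(n); np.save('pics/'+n+'.npy',f,allow_pickle=True); return f
def world(f,u,v,d=None):
    "pixel -> world by depth"
    d=f['depth'][int(v),int(u)] if d is None else d
    c=np.array([(u-f['cx'])/f['fx']*d,(v-f['cy'])/f['fy']*d,d])
    return np.array(f['R']).T@(c-np.array(f['t']))
def cloud(f):
    v,u=np.mgrid[:480,:640]; d=f['depth']
    c=np.stack([(u-f['cx'])/f['fx']*d,(v-f['cy'])/f['fy']*d,d],-1)
    return (c-np.array(f['t']))@np.array(f['R'])
def onplane(f,u,v,z):
    R=np.array(f['R']);o=-R.T@np.array(f['t']);r=R.T@np.array([(u-f['cx'])/f['fx'],(v-f['cy'])/f['fy'],1])
    return o+r*(z-o[2])/r[2]
def save(n,im,s=1): cv2.imwrite('pics/'+n+'.png',cv2.resize(im[...,::-1],None,fx=s,fy=s,interpolation=cv2.INTER_CUBIC))
E
python3 - <<'E'
from h import *
for n in('top','scene'):
    f=grab(n); save(n+'0',f['pixels']); print(n,f['fx'],f['cx'],f['cy'],-np.array(f['R']).T@f['t'],(f['depth']==0).mean())
E
```

```text
top 474.4669465609022 323.1869573077042 240.95414669991467 [ 324.94203582   -4.80976773 1200.89312753] 0.0038704427083333334
scene 549.7260023572265 322.82169070654277 239.35094958618188 [ 882.8826667  -471.73140586  961.56525389] 0.00384765625
```

View pics/top0.png

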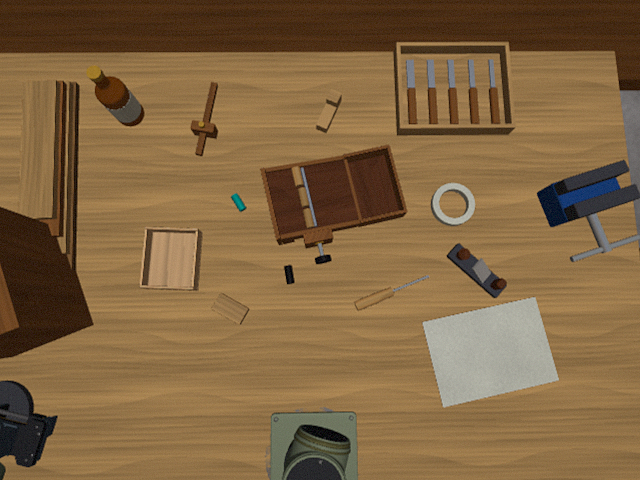

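View pics/scene0.png

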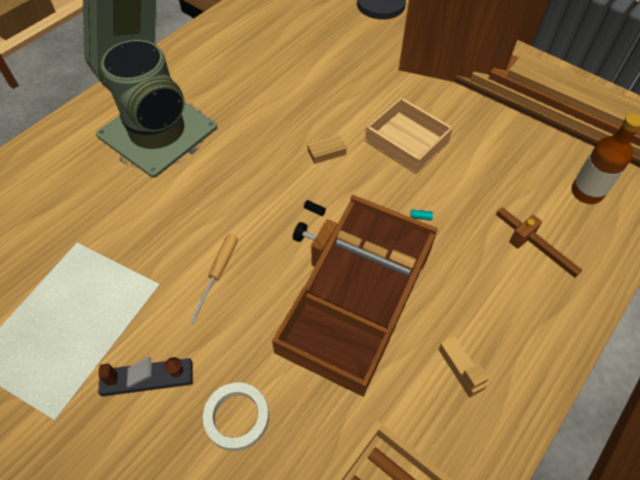

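The top view shows the sorter (262–405, 147–243), with its knob at (322,258) and three pale pieces at about (298–310, 165–225). The rework box is at (170,258). The black (289,274) and turquoise (238,202) pins are decoys. The scene view has the three pieces at (350,240), (376,248) and (401,257). Next I'll fit the geometry and enlarge the pieces.

```bash
cat > geo.py <<'E'
from h import *
f=np.load('pics/top.npy',allow_pickle=True).item()
P=cloud(f); X,Y,Z=P[...,0],P[...,1],P[...,2]
def rect(m):
    m=cv2.morphologyEx(m.astype(np.uint8),cv2.MORPH_OPEN,np.ones((2,2)))
    n,l,s,c=cv2.connectedComponentsWithStats(m); k=1+s[1:,4].argmax(); q=P[l==k][:,:2].astype(np.float32)
    return cv2.minAreaRect(q),len(q),s[k]
v,u=np.mgrid[:480,:640]
reg=(u>250)&(u<415)&(v>140)&(v<270)
r=rect(reg&(Z>35)); print('sorter all',r)
px=f['pixels'].astype(int)
kn=(u>310)&(u<335)&(v>250)&(v<268)&(px.sum(-1)<120)&(Z>25)
print('knob',kn.sum(),P[kn].mean(0),P[kn].min(0),P[kn].max(0),cv2.minAreaRect(P[kn][:,:2].astype(np.float32)))
bx=(u>130)&(u<210)&(v>220)&(v<300)&(Z>25); print('box',rect(bx), np.median(Z[bx]))
pale=reg&(u<325)&(v<232)&(px[...,0]>130)&(px[...,0]-px[...,2]>50)
n,l,s,c=cv2.connectedComponentsWithStats(pale.astype(np.uint8))
for k in range(1,n):
    if s[k,4]>20: q=P[l==k]; print('pale',s[k],c[k],q.mean(0),cv2.minAreaRect(q[:,:2].astype(np.float32)))
g=np.load('pics/scene.npy',allow_pickle=True).item()
a=cv2.resize(f['pixels'][155:235,280:330],(375,600),interpolation=cv2.INTER_CUBIC)
b=cv2.resize(g['pixels'][225:280,330:420],(425,260),interpolation=cv2.INTER_CUBIC)
o=np.zeros((600,800,3),np.uint8);o[:,:375]=a;o[:260,375:]=b
save('crop1',o)
E
python3 geo.py
```

```text
sorter all (((547.9522094726562, -93.56033325195312), (382.1894226074219, 355.0659484863281), 15.534358978271484), 7737, array([ 262,  145,  147,  120, 7737], dtype=int32))
knob 102 [467.73486768 -27.81328793  61.37477854] [459.11366136 -46.29894333  35.02818751] [477.71864384  -9.59806052  72.25822873] ((468.8273010253906, -28.040231704711914), (13.801236152648926, 35.81599807739258), 12.619706153869629)
box (((448.88690185546875, 197.10964965820312), (443.5055236816406, 166.84725952148438), 79.07334899902344), 958, array([141, 227,  60,  64, 958], dtype=int32)) 47.17286089160535
pale [ 251  141   74   91 2743] [275.03572731 171.71491068] [706.62806098  91.46005164   5.02730403] ((559.7392578125, 62.39427947998047), (193.49169921875, 467.68731689453125), 89.20620727539062)
pale [292 166  10  20 125] [296.608 175.248] [671.19001762  32.91019736  84.62947527] ((671.9011840820312, 32.94902801513672), (47.01158142089844, 16.445655822753906), 12.631423950195312)
pale [299 188   9  17  93] [303.05376344 195.97849462] [615.91712419  17.33552134  96.01154193] ((482.9271240234375, 3.744321823120117), (316.0592346191406, 15.373648643493652), 5.884016513824463)
pale [304 208  10  19  96] [308.125   217.34375] [566.22428399   5.86297885  83.85394371] ((567.7012329101562, 5.296176433563232), (43.57573699951172, 14.758466720581055), 10.085138320922852)
```

View pics/crop1.png

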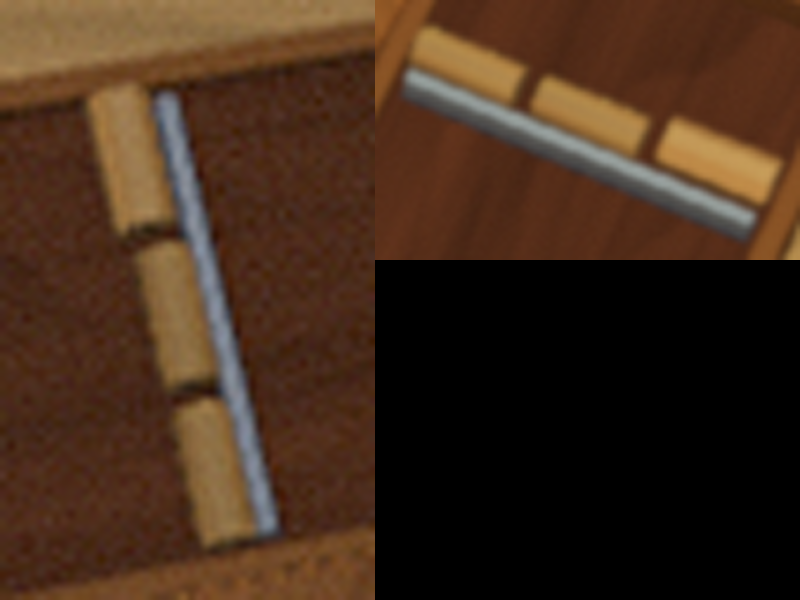

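The far piece, top (296,175) and scene (401,257), sits slightly off the bar and shows crisp facets, so it is probably the blank. The middle (303,196) and near (308,217) ones touch the gate and look round. I'll confirm this after the gate drops. The black and turquoise pins are off the ramp. Next I'll refine the sorter pose.

```bash
cat > fit.py <<'E'
from h import *
for n,(u0,u1,v0,v1) in (('top',(295,320,160,232)),('scene',(330,415,232,276))):
    f=np.load(f'pics/{n}.npy',allow_pickle=True).item(); px=f['pixels'].astype(int)
    v,u=np.mgrid[:480,:640]
    m=(u>=u0)&(u<u1)&(v>=v0)&(v<v1)&(px[...,2]>px[...,0]+4)&(px.sum(-1)>200)
    k,l,s,c=cv2.connectedComponentsWithStats(m.astype(np.uint8)); m=l==1+s[1:,4].argmax()
    Q=np.array([onplane(f,a,b,72)[:2] for b,a in np.argwhere(m)],np.float32)
    vx,vy,x,y=cv2.fitLine(Q,cv2.DIST_HUBER,0,.01,.01).ravel(); t=(Q-[x,y])@[vx,vy]
    print(n,'gate n',m.sum(),'yaw',np.degrees(np.arctan(vy/vx)),'mid',np.array([x,y])+(t.max()+t.min())/2*np.array([vx,vy]),np.ptp(t))
f=np.load('pics/top.npy',allow_pickle=True).item();px=f['pixels'].astype(int);P=cloud(f)
# knob in scene
g=np.load('pics/scene.npy',allow_pickle=True).item();gp=g['pixels'].astype(int);v,u=np.mgrid[:480,:640];G=cloud(g)
m=(u>288)&(u<312)&(v>218)&(v<246)&(gp.sum(-1)<110)&(G[...,2]>20)
q=G[m];print('scene knob',m.sum(),np.median(q,0),np.percentile(q,5,0),np.percentile(q,95,0))
# outer side edges & knob profile in sorter frame
for yaw in (13.5,):
    a=np.radians(yaw);R=np.array([[np.cos(a),-np.sin(a)],[np.sin(a),np.cos(a)]])
    O=np.array([627.5,-20.8])
    for F,nm in((f,'top'),(g,'scene')):
        C=cloud(F);L=(C[...,:2]-O)@R
        for nm2,mm in(('cheek-far',(abs(L[...,0]-85)<12)&(abs(L[...,1]-20)<60)&(C[...,2]>60)),('cheek-near',(abs(L[...,0]+85)<12)&(abs(L[...,1]-85)<25)&(C[...,2]>60)),('head',(abs(L[...,1]-125)<15)&(abs(L[...,0])<70)&(C[...,2]>85)),('knob',(L[...,0]<-140)&(L[...,0]>-175)&(abs(L[...,1]-30)<25)&(C[...,2]>52)),('block',(L[...,0]<-90)&(L[...,0]>-130)&(abs(L[...,1]-30)<45)&(C[...,2]>72))):
            w=L[mm];z=C[...,2][mm]
            if len(w)>5: print(nm,nm2,len(w),'mean',w.mean(0).round(1),'p3',np.percentile(w,3,0).round(1),'p97',np.percentile(w,97,0).round(1),'z',np.median(z).round(1))
bx=np.array(f['pixels']);C=P
w=C[240:280,155:188];print('box floor pix world mid',C[258,170])
s=env.state();print(s['time_s'],s['ee_pos'],s['ee_rot'],s['gripper_width'])
E
python3 fit.py
```

```text
top gate n 155 yaw 13.091172 mid [621.6526     4.427247] 148.22583
scene gate n 11 yaw 12.093801 mid [578.35895    -1.6542145] 19.154858
scene knob 151 [474.12820601 -33.18468491  64.60356024] [465.75145985 -45.09153977  46.64278986] [478.88185679 -16.18729974  70.45646307]
top cheek-far 309 mean [83.2 28.9] p3 [ 73.6 -33.3] p97 [91.  77.5] z 70.0
top cheek-near 141 mean [-82.4  84.5] p3 [-88.2  60.7] p97 [-73.7 108.2] z 78.1
top head 243 mean [ -0.7 120.5] p3 [-66.1 115.4] p97 [ 66.4 125.6] z 94.5
top knob 112 mean [-154.6   28.9] p3 [-162.6   11.3] p97 [-142.5   45.4] z 65.0
top block 275 mean [-101.8   27.7] p3 [-112.6   -4.9] p97 [-91.   60.5] z 78.6
scene cheek-far 492 mean [82.4 25.2] p3 [ 73.8 -34.2] p97 [89.9 75.8] z 70.2
scene cheek-near 222 mean [-81.1  84.3] p3 [-89.4  61.4] p97 [-73.3 108.5] z 78.0
scene head 526 mean [  1.4 120.7] p3 [-65.3 116.1] p97 [ 65.6 127.8] z 94.2
scene knob 179 mean [-153.4   26.3] p3 [-162.9   11.9] p97 [-143.1   44.4] z 64.7
scene block 407 mean [-101.5   26.7] p3 [-113.    -4.7] p97 [-90.6  61.6] z 79.2
box floor pix world mid [482.42656431 356.85727516   2.25490423]
0.1 [140.36541063 557.14494995 213.2081341 ] [-1.79910058e+02 -4.85979833e-04  1.65858803e+02] 91.4496726468392
```

{"name": "send_rows", "arguments": {
  "motion": [
    [0.52,-0.914,0,0,0,-1,-0.16],
    [0.52,-0.914,0,0,0,-1,-0.16],
    [0.52,-0.914,0,0,0,-1,-0.16],
    [0.52,-0.914,0,0,0,-1,-0.16],
    [0.52,-0.914,0,0,0,-1,-0.16],
    [0.52,-0.914,0,0,0,-1,-0.16],
    [0.52,-0.914,0,0,0,-1,-0.16],
    [0.52,-0.914,0,0,0,-1,-0.16],
    [0.52,-0.914,0,0,0,-1,-0.16],
    [0.52,-0.914,0,0,0,-1,-0.16],
    [0.52,-0.914,0,0,0,-1,-0.16],
    [0.52,-0.914,0,0,0,-1,-0.16],
    [0.52,-0.914,0,0,0,-1,-0.16]
  ],
  "squeeze": 15
}}

```text
time_s: 1.72
ee_pos: [400.1, 101.4, 214.0]
ee_rot: [180.0, -0.0, 106.0]
force: [0.1, -0.6, -0.5]
gripper_width: 38.2
gripper_force: 0.0
```

{"name": "send_rows", "arguments": {
  "motion": [
    [0.137,-0.259,-0.188,0,0,-0.048,-0.16],
    [0.137,-0.259,-0.188,0,0,-0.048,-0.16],
    [0.137,-0.259,-0.188,0,0,-0.048,-0.16],
    [0.137,-0.259,-0.188,0,0,-0.048,-0.16],
    [0.137,-0.259,-0.188,0,0,-0.048,-0.16],
    [0.137,-0.259,-0.188,0,0,-0.048,-0.16]
  ]
}}

```text
time_s: 2.48
ee_pos: [469.1, -27.8, 120.9]
ee_rot: [179.9, 0.0, 103.1]
force: [-0.1, -0.4, -0.1]
gripper_width: 38.3
gripper_force: 0.0
```

```bash
python3 - <<'E'
from h import *
s=env.state();print(s['ee_pos'],s['ee_rot'],s['qpos'])
w=eyes.grab_frame('wrist');g=grab('scene');T=np.array(w['T_tool_cam']);print(T.round(3).tolist(),w['fx'],w['cx'],w['cy'])
o=np.zeros((480,800,3),np.uint8);o[:,:400]=cv2.resize(w['pixels'],(400,300))[:0:1].reshape(0,400,3) if 0 else 0
o=np.hstack([cv2.resize(w['pixels'],(400,300)),cv2.resize(g['pixels'][160:310,240:440],(400,300))]);save('k1',o)
f=np.load('pics/top.npy',allow_pickle=True).item();P=cloud(f);v,u=np.mgrid[:480,:640]
m=(u>130)&(u<212)&(v>218)&(v<300)&(P[...,2]>38)&(P[...,2]<60)
q=P[m][:,:2].astype(np.float32);print('box',cv2.minAreaRect(q))
E
```

```text
[469.05209173 -27.83963087 120.8964108 ] [1.79904638e+02 1.43197300e-02 1.03073331e+02] [-4.81030044e+00  1.37834147e+01  1.10985092e+02  1.90811831e-02
  5.51363430e+01 -1.78945375e+01]
[[0.001, -0.967, -0.256, 71.705], [1.0, 0.001, 0.002, 0.437], [-0.001, -0.256, 0.967, -170.272], [0.0, 0.0, 0.0, 1.0]] 371.64829954431775 314.081895261176 236.2012499100293
box ((478.99615478515625, 345.70599365234375), (132.63232421875, 150.34756469726562), 87.12938690185547)
```

View pics/k1.png

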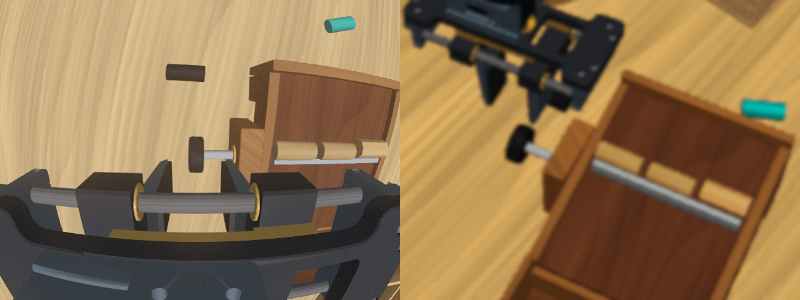

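The wrist view has the knob head at full-res (314,246), which is midway between the fingers in tool y and about 0 in tool x. The hook finger lines up with the stem gap, so I'm descending.

{"name": "send_rows", "arguments": {
  "motion": [
    [0,0,-0.03,0,0,0,-0.16],
    [0,0,-0.06,0,0,0,-0.16],
    [0,0,-0.09,0,0,0,-0.16],
    [0,0,-0.11,0,0,0,-0.16],
    [0,0,-0.126,0,0,0,-0.16],
    [0,0,-0.126,0,0,0,-0.16]
  ]
}}

```text
time_s: 3.32
ee_pos: [468.8, -28.7, 56.8]
ee_rot: [-180.0, -0.0, 103.0]
force: [-0.8, -0.7, 0.6]
gripper_width: 38.0
gripper_force: 0.0
```

{"name": "send_rows", "arguments": {
  "motion": [
    [0,0,0,0,0,0,-0.8],
    [0,0,0,0,0,0,-0.8],
    [0,0,0,0,0,0,-0.8],
    [0,0,0,0,0,0,-0.8]
  ]
}}

```text
time_s: 3.82
ee_pos: [469.0, -29.1, 57.3]
ee_rot: [180.0, 0.0, 102.9]
force: [-0.3, -0.6, 2.6]
gripper_width: 15.8
gripper_force: 15.0
```

{"name": "send_rows", "arguments": {
  "motion": [
    [-0.012,-0.0028,0,0,0,0,-0.8],
    [-0.024,-0.0056,0,0,0,0,-0.8],
    [-0.036,-0.0084,0,0,0,0,-0.8],
    [-0.048,-0.0112,0,0,0,0,-0.8],
    [-0.06,-0.014,0,0,0,0,-0.8],
    [-0.07,-0.0163,0,0,0,0,-0.8],
    [-0.07,-0.0163,0,0,0,0,-0.8]
  ]
}}

```text
time_s: 4.7
ee_pos: [433.8, -36.9, 57.2]
ee_rot: [180.0, -0.0, 102.9]
force: [-0.2, 1.7, 2.8]
gripper_width: 15.8
gripper_force: 15.0
```

{"name": "send_rows", "arguments": {
  "motion": [
    [0,0,0,0,0,0,-0.16],
    [0,0,0,0,0,0,-0.16],
    [0,0,0,0,0,0,-0.16],
    [0,0,0.06,0,0,0,-0.16],
    [0,0,0.16,0,0,0,-0.16],
    [0,0,0.24,0,0,0,-0.16],
    [0,0,0.24,0,0,0,-0.16]
  ]
}}

```text
time_s: 5.58
ee_pos: [436.0, -37.4, 179.8]
ee_rot: [179.6, 0.1, 103.0]
force: [0.5, -0.6, 0.4]
gripper_width: 38.1
gripper_force: 0.0
```

```bash
python3 - <<'E'
from h import *
s=env.state();print(s['ee_pos'],s['time_s'])
w=grab('wrist');g=grab('scene');t=grab('top')
save('k2',np.vstack([np.hstack([cv2.resize(w['pixels'],(400,300)),cv2.resize(g['pixels'][180:400,230:450],(400,300))]),np.hstack([cv2.resize(t['pixels'][140:260,250:410],(400,300)),cv2.resize(g['pixels'][225:280,330:430],(400,300))])]))
E
```

```text
[436.00699301 -37.38199031 179.7974824 ] 5.575
```

View pics/k2.png

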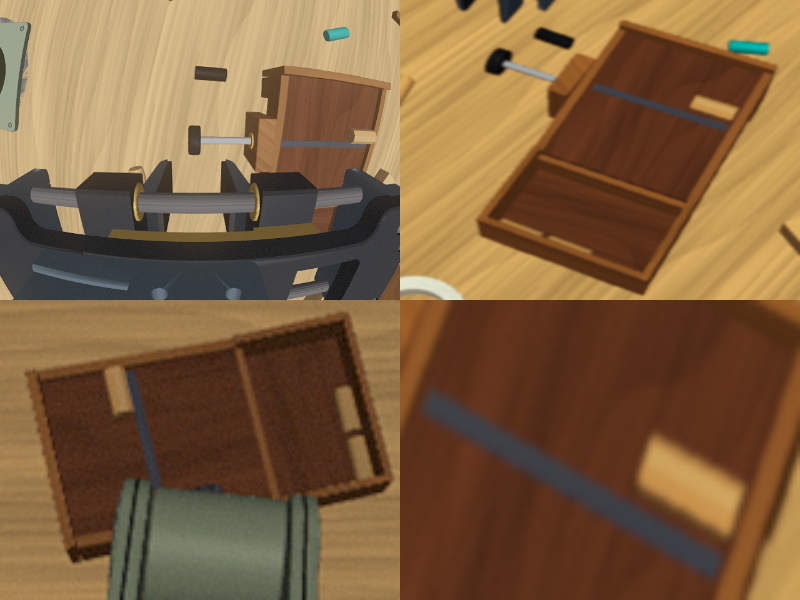

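The knob is out, both round pins are in the tray (scene crop 525,228 and 570,245), and the gate is sunk. The piece left on the ramp, top (296,175) and scene crop (690,485), has facets, so it is the blank. Next I'll locate it precisely.

```bash
cat > bl.py <<'E'
from h import *
a=np.radians(13.1);ex=np.array([np.cos(a),np.sin(a)]);ey=np.array([-np.sin(a),np.cos(a)]);O=np.array([628,-23.5])
for n,(u0,u1,v0,v1) in (('top',(285,312,160,195)),('scene',(380,422,240,275))):
    f=np.load(f'pics/{n}.npy',allow_pickle=True).item();px=f['pixels'].astype(int);P=cloud(f)
    v,u=np.mgrid[:480,:640]
    m=(u>=u0)&(u<u1)&(v>=v0)&(v<v1)&(px[...,0]>125)&(px[...,1]>85)
    k,l,s,c=cv2.connectedComponentsWithStats(m.astype(np.uint8));
    for i in range(1,k):
        if s[i,4]<40: continue
        for z in (74,84):
            Q=np.array([onplane(f,A,B,z)[:2] for B,A in np.argwhere(l==i)],np.float32)
            r=cv2.minAreaRect(Q); L=(Q-O)@np.c_[ex,ey]
            print(n,z,s[i],c[i],np.round(r[0],1),np.round(r[1],1),round(r[2],1),'loc',np.percentile(L,2,0).round(1),np.percentile(L,98,0).round(1))
        q=P[l==i]; q=q[q[:,2]>80];w=(q[:,:2]-O)@np.c_[ex,ey];print('depth top pts',len(q),q.mean(0).round(1),w.mean(0).round(1),w.min(0).round(1),w.max(0).round(1),np.percentile(q[:,2],[5,50,95]).round(1))
    # ramp plane near
    L=(P[...,:2]-O)@np.c_[ex,ey]; mm=(abs(L[...,0])<60)&(L[...,1]>60)&(L[...,1]<100); 
    print('ramp z@y', np.median(P[...,2][mm]),L[...,1][mm].mean())
E
python3 bl.py
```

```text
top 74 [285 160  27   5  84] [294.86904762 161.32142857] [708.4  29.6] [64.3 10.3] 89.5 loc [87.8  5.1] [101.9  64.9]
top 84 [285 160  27   5  84] [294.86904762 161.32142857] [705.   29.3] [63.7 10.2] 89.5 loc [84.4  5.8] [98.4 65.1]bl.py:14: RuntimeWarning: Mean of empty slice.
  q=P[l==i]; q=q[q[:,2]>80];w=(q[:,:2]-O)@np.c_[ex,ey];print('depth top pts',len(q),q.mean(0).round(1),w.mean(0).round(1),w.min(0).round(1),w.max(0).round(1),np.percentile(q[:,2],[5,50,95]).round(1))
  ret = um.true_divide(
Traceback (most recent call last):
  File "bl.py", line 14, in <module>
    q=P[l==i]; q=q[q[:,2]>80];w=(q[:,:2]-O)@np.c_[ex,ey];print('depth top pts',len(q),q.mean(0).round(1),w.mean(0).round(1),w.min(0).round(1),w.max(0).round(1),np.percentile(q[:,2],[5,50,95]).round(1))
                                                                                                                            ~~~~~^^^
ValueError: zero-size array to reduction operation minimum which has no identity
```

```bash
sed -i 's/(285,312,160,195)/(285,312,165,195)/; s/if s\[i,4\]<40: continue/if s[i,4]<40 or len(P[l==i][P[l==i][:,2]>80])<5: continue/' bl.py; python3 bl.py
```

```text
top 74 [292 166  11  20 143] [296.90909091 175.30769231] [674.7  32.5] [47.9 19. ] 12.3 loc [35.8 34.7] [80.8 53.2]
top 84 [292 166  11  20 143] [296.90909091 175.30769231] [671.6  32.2] [47.4 18.8] 12.3 loc [32.9 35.2] [77.5 53.5]
depth top pts 124 [671.3  32.   84.7] [54.8 44.3] [32.1 35.6] [77.1 52.8] [81.2 84.7 88.3]
ramp z@y 71.37864437237162 80.80136486991324
scene 74 [389 250  27  18 272] [402.24264706 258.53308824] [668.4  37.2] [48.5 23.5] 12.5 loc [30.5 38.6] [76. 61.]
scene 84 [389 250  27  18 272] [402.24264706 258.53308824] [670.8  31.4] [48.  23.2] 12.5 loc [31.9 32.6] [76.8 54.8]
depth top pts 236 [670.9  31.2  84.7] [54.2 43.6] [30.5 33.6] [76.9 55.6] [80.7 84.9 88.7]
ramp z@y 71.9538776796989 80.3349756014786
```

{"name": "send_rows", "arguments": {
  "motion": [
    [0.478,0.125,0,0,0,-1,-0.03],
    [0.478,0.125,0,0,0,-1,-0.03],
    [0.478,0.125,0,0,0,-1,-0.03],
    [0.478,0.125,0,0,0,-1,-0.03],
    [0.478,0.125,0,0,0,-1,-0.03],
    [0.478,0.125,0,0,0,-1,-0.03],
    [0.478,0.125,0,0,0,-1,-0.03],
    [0.478,0.125,0,0,0,-1,-0.03]
  ]
}}

```text
time_s: 6.72
ee_pos: [672.4, 25.4, 175.8]
ee_rot: [-179.9, 0.1, 43.1]
force: [-0.5, -1.3, 0.8]
gripper_width: 44.3
gripper_force: 0.0
```

{"name": "send_rows", "arguments": {
  "motion": [
    [0,0,0,0,0,-0.5,-0.03],
    [0,0,0,0,0,-0.5,-0.03],
    [0,0,0,0,0,-0.5,-0.03],
    [0,0,0,0,0,-0.5,-0.03],
    [0,0,0,0,0,-0.5,-0.03]
  ]
}}

```text
time_s: 7.35
ee_pos: [672.8, 25.4, 176.9]
ee_rot: [180.0, 0.0, 13.1]
force: [0.1, 0.1, 0.1]
gripper_width: 44.5
gripper_force: 0.0
```

{"name": "send_rows", "arguments": {
  "motion": [
    [0,0,-0.098,0.146,0.034,0,-0.03],
    [0,0,-0.098,0.146,0.034,0,-0.03],
    [0,0,-0.098,0.146,0.034,0,-0.03],
    [0,0,-0.098,0.146,0.034,0,-0.03],
    [0,0,-0.098,0.146,0.034,0,-0.03]
  ]
}}

```text
time_s: 7.98
ee_pos: [673.5, 26.3, 129.6]
ee_rot: [-171.1, -0.1, 13.1]
force: [0.6, 0.3, 0.8]
gripper_width: 44.2
gripper_force: 0.0
```

```bash
python3 - <<'E'
from h import *
from scipy.spatial.transform import Rotation as Ro
s=env.state();print(s['ee_pos'],s['ee_rot'],s['time_s'],s['qpos'])
w=grab('wrist');save('k3',w['pixels'])
R=Ro.from_euler('xyz',s['ee_rot'],degrees=True).as_matrix()
T=np.array(w['T_tool_cam'])
X=np.array([670.9,33.3,74.6]); X=X
tl=R.T@(X-s['ee_pos']); c=np.linalg.inv(T)@np.r_[tl,1]
th=np.arctan2(np.hypot(*c[:2]),c[2]);d=c[:2]/np.hypot(*c[:2])*th*w['fx']
print('tool coords',tl,'expected pix',w['cx']+d[0],w['cy']+d[1])
E
```

```text
[673.52320945  26.30050155 129.61290751] [-1.71073991e+02 -1.26009905e-01  1.30642490e+01] 7.975 [-3.01966937 31.54397722 81.0453111   9.16480558 70.0189601  70.57229593]
tool coords [-1.09410888  1.21384909 55.49435732] expected pix 315.15895043670594 257.4658492888825
```

View pics/k3.png

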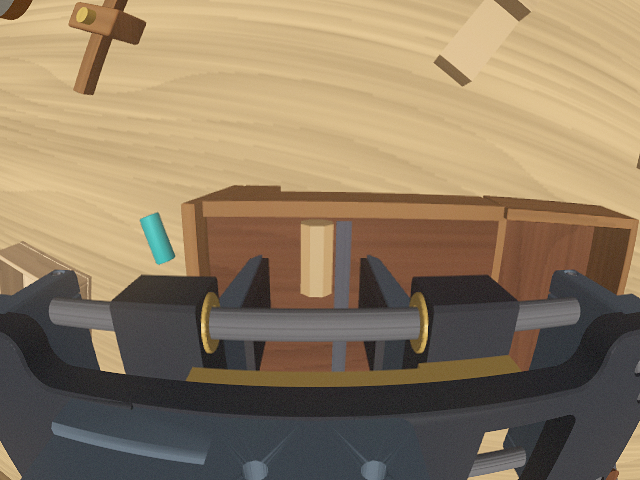

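The wrist view shows the eight-sided blank at (317,258), against a predicted (315,257). It sits between the fingers (260 and 370), and there are no pins nearby. Going down along the ramp normal and gripping gently.

{"name": "send_rows", "arguments": {
  "motion": [
    [-0.001,0.0046,-0.03,0,0,0,-0.03],
    [-0.002,0.0091,-0.06,0,0,0,-0.03],
    [-0.003,0.0137,-0.09,0,0,0,-0.03],
    [-0.0038,0.0166,-0.108,0,0,0,-0.03],
    [-0.0042,0.0182,-0.1185,0,0,0,-0.03],
    [-0.0042,0.0182,-0.1185,0,0,0,-0.03]
  ],
  "squeeze": 8
}}

```text
time_s: 8.78
ee_pos: [670.8, 34.6, 68.4]
ee_rot: [-171.0, 0.0, 13.0]
force: [-0.3, -0.0, 0.5]
gripper_width: 44.1
gripper_force: 0.0
```

{"name": "send_rows", "arguments": {
  "motion": [
    [0,0,0,0,0,0,-0.3],
    [0,0,0,0,0,0,-0.45],
    [0,0,0,0,0,0,-0.52],
    [0,0,0,0,0,0,-0.6],
    [0,0,0,0,0,0,-0.8],
    [0,0,0,0,0,0,-0.8]
  ]
}}

```text
time_s: 9.52
ee_pos: [671.0, 34.5, 69.0]
ee_rot: [-171.0, -0.0, 13.0]
force: [-0.4, -0.5, 2.6]
gripper_width: 20.0
gripper_force: 8.0
```

{"name": "send_rows", "arguments": {
  "motion": [
    [0,0,0.06,0,0,0,-0.8],
    [0,0,0.16,0,0,0,-0.8],
    [0,0,0.26,0,0,0,-0.8],
    [0,0,0.26,0,0,0,-0.8]
  ]
}}

```text
time_s: 10.02
ee_pos: [673.3, 34.6, 203.8]
ee_rot: [-171.1, -0.5, 13.0]
force: [0.2, -0.1, 0.1]
gripper_width: 19.9
gripper_force: 8.0
```

{"name": "send_rows", "arguments": {
  "motion": [
    [-0.038,0.062,0,0,0,0,-0.8],
    [-0.115,0.187,0,-0.05,-0.012,0,-0.8],
    [-0.19,0.31,0,-0.1,-0.023,0,-0.8],
    [-0.27,0.436,0,-0.146,-0.034,0,-0.8],
    [-0.345,0.56,0,-0.146,-0.034,0,-0.8],
    [-0.383,0.623,0,-0.146,-0.034,0,-0.8],
    [-0.383,0.623,0,-0.146,-0.034,0,-0.8],
    [-0.383,0.623,0,-0.146,-0.034,0,-0.8],
    [-0.383,0.623,0,-0.146,-0.034,0,-0.8]
  ]
}}

```text
time_s: 11.15
ee_pos: [480.1, 344.7, 198.3]
ee_rot: [179.9, 0.0, 12.9]
force: [1.1, 1.5, -0.6]
gripper_width: 19.9
gripper_force: 8.0
```

```bash
python3 - <<'E'
from h import *
s=env.state();print(s['ee_pos'],s['ee_rot'],s['time_s'],s['gripper_width'])
w=grab('wrist');t=grab('top');save('k4',np.hstack([cv2.resize(w['pixels'],(400,300)),cv2.resize(t['pixels'][170:350,110:350],(400,300))]))
E
```

```text
[480.09462776 344.68994706 198.27147809] [1.79937271e+02 2.81081272e-02 1.29037309e+01] 11.15 19.883141256397106
```

View pics/k4.png

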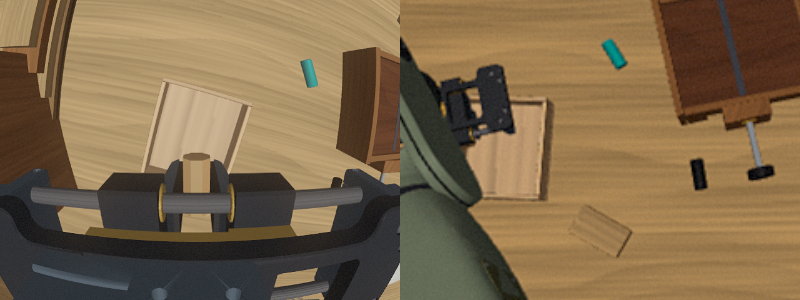

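The blank is held at (196,170) in the wrist image, over the box, and the knob is still out. Lowering and releasing.

{"name": "send_rows", "arguments": {
  "motion": [
    [0,0,-0.08,0,0,0,-0.8],
    [0,0,-0.18,0,0,0,-0.8],
    [0,0,-0.27,0,0,0,-0.8],
    [0,0,-0.33,0,0,0,-0.8],
    [0,0,-0.36,0,0,0,-0.8],
    [0,0,-0.37,0,0,0,-0.8],
    [0,0,-0.37,0,0,0,-0.8],
    [0,0,-0.37,0,0,0,-0.3],
    [0,0,-0.37,0,0,0,-0.2],
    [0,0,-0.37,0,0,0,-0.16],
    [0,0,-0.37,0,0,0,-0.16]
  ]
}}

```text
time_s: 12.62
ee_pos: [479.4, 346.1, 13.9]
ee_rot: [180.0, -0.0, 13.0]
force: [0.5, 0.7, 0.2]
gripper_width: 38.0
gripper_force: 0.0
```

{"name": "send_rows", "arguments": {
  "motion": [
    [0,0,0.05,0,0,0,-0.16],
    [0,0,0.15,0,0,0,-0.16],
    [0,0,0.25,0,0,0,-0.16],
    [0,0,0.33,0,0,0,-0.16],
    [0,0,0.33,0,0,0,-0.16]
  ]
}}

```text
time_s: 13.25
ee_pos: [481.1, 347.3, 182.6]
ee_rot: [-179.8, -0.4, 13.0]
force: [0.1, -0.6, -0.1]
gripper_width: 38.0
gripper_force: 0.0
```

{"name": "send_rows", "arguments": {
  "motion": [
    [-0.09,-0.766,0,0,0,1,-0.16],
    [-0.09,-0.766,0,0,0,1,-0.16],
    [-0.09,-0.766,0,0,0,1,-0.16],
    [-0.09,-0.766,0,0,0,1,-0.16],
    [-0.09,-0.766,0,0,0,1,-0.16],
    [-0.09,-0.766,0,0,0,1,-0.16],
    [-0.09,-0.766,0,0,0,1,-0.16],
    [-0.09,-0.766,0,0,0,1,-0.16],
    [-0.09,-0.766,0,0,0,1,-0.16],
    [-0.09,-0.766,0,0,0,1,-0.16]
  ]
}}

```text
time_s: 14.5
ee_pos: [434.3, -35.9, 178.3]
ee_rot: [-180.0, -0.0, 73.1]
force: [-0.1, -0.6, -0.2]
gripper_width: 38.4
gripper_force: 0.0
```

{"name": "send_rows", "arguments": {
  "motion": [
    [0,0,-0.05,0,0,0.5,-0.16],
    [0,0,-0.1,0,0,0.5,-0.16],
    [0,0,-0.114,0,0,0.5,-0.16],
    [0,0,-0.114,0,0,0.5,-0.16],
    [0,0,-0.114,0,0,0.5,-0.16]
  ]
}}

```text
time_s: 15.12
ee_pos: [434.9, -36.4, 122.1]
ee_rot: [179.9, 0.0, 102.9]
force: [0.4, -0.1, -0.1]
gripper_width: 38.2
gripper_force: 0.0
```

```bash
python3 - <<'E'
from h import *
s=env.state();print(s['ee_pos'],s['ee_rot'],s['time_s'])
w=grab('wrist');g=grab('scene');save('k5',np.vstack([np.hstack([cv2.resize(w['pixels'],(400,300)),cv2.resize(g['pixels'][90:180,350:470],(400,300))]),np.hstack([cv2.resize(g['pixels'][150:330,230:470],(400,300))]*2)]))
E
```

```text
[434.86600174 -36.43752229 122.09394985] [1.79948283e+02 1.37352931e-02 1.02923840e+02] 15.125
```

View pics/k5.png

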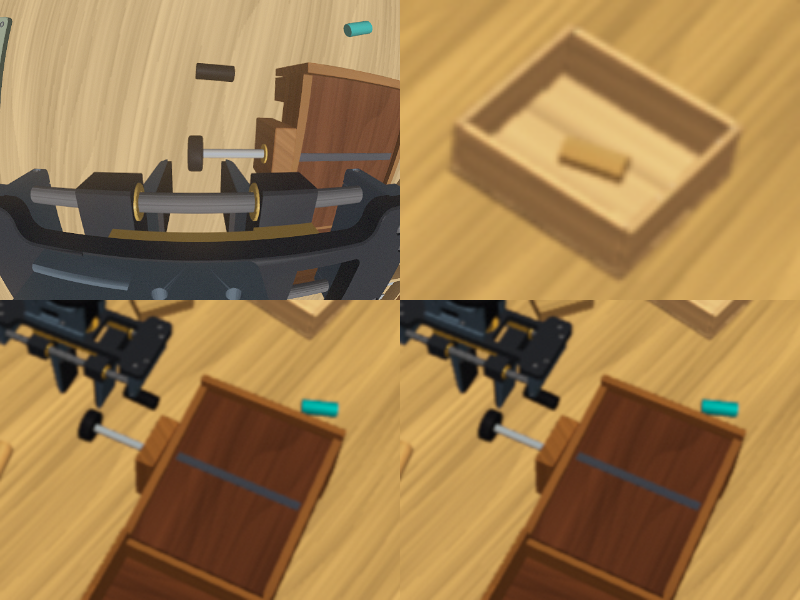

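The blank lies in the box (crop 595,160). The knob is still out, and its head at (195,153) is centred between the fingers. Pinching it and pushing it home.

{"name": "send_rows", "arguments": {
  "motion": [
    [0,0,-0.03,0,0,0,-0.16],
    [0,0,-0.06,0,0,0,-0.16],
    [0,0,-0.09,0,0,0,-0.16],
    [0,0,-0.11,0,0,0,-0.16],
    [0,0,-0.126,0,0,0,-0.16],
    [0,0,-0.126,0,0,0,-0.16],
    [0,0,-0.126,0,0,0,-0.8],
    [0,0,-0.126,0,0,0,-0.8],
    [0,0,-0.126,0,0,0,-0.8],
    [0,0,-0.126,0,0,0,-0.8]
  ],
  "squeeze": 15
}}

```text
time_s: 16.48
ee_pos: [433.9, -37.2, 59.0]
ee_rot: [-180.0, 0.0, 103.0]
force: [-3.6, -1.3, 5.1]
gripper_width: 15.8
gripper_force: 15.0
```

{"name": "send_rows", "arguments": {
  "motion": [
    [0.012,0.0028,0,0,0,0,-0.8],
    [0.024,0.0056,0,0,0,0,-0.8],
    [0.036,0.0084,0,0,0,0,-0.8],
    [0.048,0.0112,0,0,0,0,-0.8],
    [0.06,0.014,0,0,0,0,-0.8],
    [0.071,0.0165,0,0,0,0,-0.8],
    [0.071,0.0165,0,0,0,0,-0.8],
    [0.071,0.0165,0,0,0,0,-0.8]
  ]
}}

```text
time_s: 17.48
ee_pos: [469.1, -29.3, 58.9]
ee_rot: [-179.9, 0.0, 103.0]
force: [-1.7, -4.9, 4.9]
gripper_width: 16.1
gripper_force: 15.0
```

{"name": "send_rows", "arguments": {
  "motion": [
    [0,0,0,0,0,0,-0.16],
    [0,0,0,0,0,0,-0.16],
    [0,0,0,0,0,0,-0.16],
    [0,0,0.06,0,0,0,-0.16],
    [0,0,0.16,0,0,0,-0.16],
    [0,0,0.26,0,0,0,-0.16],
    [0,0,0.3,0,0,0,-0.16],
    [0,0,0.3,0,0,0,-0.16]
  ]
}}

```text
time_s: 18.48
ee_pos: [470.7, -28.7, 210.0]
ee_rot: [179.8, 0.1, 103.0]
force: [-0.4, 0.4, 0.6]
gripper_width: 38.3
gripper_force: 0.0
```

```bash
python3 - <<'E'
from h import *
s=env.state();print(s['ee_pos'],s['time_s'])
w=grab('wrist');g=grab('scene');save('k6',np.hstack([cv2.resize(w['pixels'],(400,300)),cv2.resize(g['pixels'][90:400,230:470],(400,500))[150:450]]))
E
```

```text
[470.71416907 -28.66927591 210.02721045] 18.475
```

View pics/k6.png

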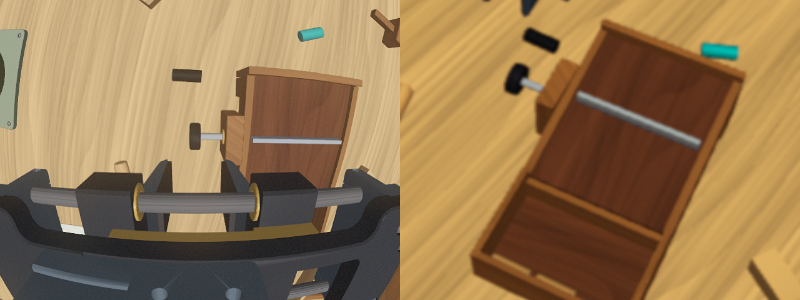

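The knob is in, the gate is up (wrist 295,140), and both pins are in the tray. A quick numeric check of the knob against the first reading, then I'll hand in.

```bash
python3 - <<'E'
from h import *
g=np.load('pics/scene.npy',allow_pickle=True).item();gp=g['pixels'].astype(int);v,u=np.mgrid[:480,:640];G=cloud(g)
m=(u>288)&(u<312)&(v>218)&(v<246)&(gp.sum(-1)<110)&(G[...,2]>20)
q=np.median(G[m],0);print(m.sum(),q)
if np.hypot(q[0]-474.1,q[1]+33.2)<2.5: print(env.job_done())
E
```

```text
147 [473.9411385  -33.54161814  63.76539547]
the job is handed in; nothing more can be done
None
```

I handed the job in at about 18.5 s: the knob is home with the gate up, both round pins are in the catch tray, and the blank is in the rework box; no verdict came back.

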